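Spin-check the vial carousel and stop it on the pointer

ROBOT

A 6-joint arm with a two-finger parallel gripper is mounted at the origin on the work surface. World frame = base frame: x ahead of the robot, y to its left, z up, the work surface at z = 0. Lengths are in m, angles in rad, forces in N, time in s.
With the tool pointing down it reaches from about 0.325 to 1 m from the base axis. Payload 5.1 kg.
Tool frame: the origin (TCP) lies midway between the tips of the shut fingers; the grasp point (between the pads) lies 19 mm behind it; y points along the fingers, z is the direction in which the jaws open and shut, and the axes are right-handed (so a half turn about y gives the same grasp; the last joint's range is limited). The gripper opens to 85 mm and grips with 20 to 120 N. Pads are 22 mm wide; open, the fingers measure 114 mm over their backs; the gripper's body (76 mm by 85 mm) begins 54 mm behind the grasp point. The pads swing forward as they close: fully open they stand 13 mm farther back than shut.
Start: joints at [1.057, 0.124, 1.65, -0, 1.367, -0.083], TCP at [0.271, 0.591, 0.231] pointing down, gripper open.
Joint ranges: [-2.61, 2.61], [-1.02, 2.33], [0.03, 2.71], [-1.35, 4.49], [0.32, 2.68], [-2.91, 2.91]. Speed limits (rad/s): [2.57, 2.57, 3.14, 3.14, 3.14, 3.14].

INTERFACE

Orientations are given as a 3x3 rotation matrix whose columns are the frame's x, y, z axes.
In Python, from bench import observe, grab_frame, ticket gives the robot as it stands.
- The arm moves only by the tool apply_moves, never from a script. Its argument "plan" is a list of rows, each an object of numbers: "x", "y", "z": the shift along the tool's x, y, z each as a share of 1 m, from -1 to 1; "wx", "wy", "wz": the turn, a rotation vector about the tool's x, y, z each as a share of 60 degrees, from -1 to 1; "grip": the opening, from -1 (shut) to 1 (fully open), so that 0 is half open. In form: [{"x": .., "y": .., "z": .., "wx": .., "wy": .., "wz": .., "grip": ..}, ...]. A call has 1 to 10 rows; each row shifts and turns the commanded pose from where the row before left it, along the tool's axes as they then stand; what a row does not reach is not made up. A row lasts 1/12 s, in which the tool goes at most 41.7 mm and 7.16 degrees, less where a joint would pass 70% of its speed; a pose out of reach is approached as far as the arm can. A call with a number of a shift or a turn outside -1 to 1 is refused whole. A call with a gripper value outside its range is refused whole. The fingers move at their own pace and stop on an object; "force" is the grip in N (left out, the last holds). Time passes only in rows, so rows that do not move let the fingers close. It gives the time, the measured TCP pose, the force and the opening at its end, in the units of the state.
- observe(): the state, without advancing time (a new reading comes with each control period).
- grab_frame(name): name is "scene" or "top" or "wrist"; returns a dict with "color" (420x560x3 uint8, red, green, blue), "z_map" (420x560 float32, m along the optical axis (not along the pixel's ray), 0 where there is no reading), "camera_matrix" (3x3 intrinsics, pixels), "k1" (the pictures are not rectified: a ray, as slopes to the right and down, at radius r is drawn at 1 + k1 r^2 times it, then the intrinsics apply), "R" (3x3) and "t" (3): a world point X has camera coordinates R X + t; the wrist camera has in their place "T_tool_cam" (4x4, takes a point from camera to tool coordinates, whose origin is the TCP and whose axes are the tool frame's). Camera axes: x right, y down, z forward; pixel columns grow to the right and rows downward; lengths in m; the calibration is good to about 2 mm. A picture is of the moment at which its call begins: read the wrist's pose just before it.
- ticket.hand_in(): hands the job in, once; it reports no verdict.
The state is a dict: "time": time; "joints": joint angles; "qd": joint speeds; "tau": joint torques, N m; "tcp_pos": TCP position; "eef_rot": TCP orientation; "contact_force": force on the tool from outside, world axes, zero at the start; "wrist_torque": the same for the moment, N m; "opening": finger opening in m.
Only numpy, scipy, OpenCV 4.12 (cv2) and the standard library are available. Lean on these libraries where they do the work, as an engineer would, in place of code of your own. Each camera call takes 0.05 s, during which the arm holds its last target.

TASK

Check that the sample carousel runs freely: flick it with a fingertip at one of the lugs on its rim so that it spins anticlockwise (seen from above) by itself, and let the long pointed tongue sweep past the fixed pointer and go on round with nothing touching the turntable. Keep off it until the tongue is coming up to the pointer again on this or a later lap, then brake the disc with a fingertip, keeping the finger on for a moment, so that it stops with the tongue's tip within about a centimetre of being in line with the pointer; take the finger away and leave it at rest there. Touch only the flat disc and its lugs: not the vials on it or the centre knob, and leave everything else on the bench where it is.

Things in the scene. Friction and masses are not known exactly. Their poses are not given: they have to be found in the camera images.
- stand: Fixed white base, 300 x 300 mm, top 30 mm above the bench. Origin at bench level on the carousel's upright axis; x points to the pointer, z up. The pointer is a dark steel pin, 60 mm above the bench, pointing inwards from a round post (18 mm thick, 184 mm from the axis, top at 88 mm), its tip 156 mm from the axis; it stands on an extension of the base reaching 200 mm out.
- rotor (a joint): Turntable angle, rad: 0 with the tongue in line with the pointer, growing anticlockwise seen from above, no stops, counts on past 2 pi. Starts at rest, 0.9 to 2.8 rad short of the pointer (-2.8 to -0.9). Very free bearing (inertia about 0.004 kg m2): spin decays with a time constant of 7 to 10 s plus a light drag that stops it anywhere in the end; flicked to 2 rad/s it coasts 1.5 to 2 turns in some 15 s.
- turntable: Dark metal disc, 210 mm across, underside 53 and top 65 mm above the bench. Three lugs, 16 mm wide, as thick as the disc and flush with it, stick out of the rim every 120 degrees: a long pointed tongue (tip 145 mm from the axis) along its x, two short square lugs (ends 128 mm from the axis). Top bare from 66 mm outwards. Origin on the axis at bench level.
- tongue (a point): Tip of the long pointed tongue, 145 mm from the axis, 60 mm above the bench.
- aim (a point): Where the tongue's tip stands when in line with the pointer: 145 mm from the axis, 11 mm short of the pointer's tip, 60 mm above the bench.
- vials: Ten small glass vials, 12 mm across, fixed in a ring on the turntable, their centres 58 mm from the axis, tops 93 mm above the bench. Turn with it. Not to be touched. Origin on the axis at bench level.
- knob: Black knob on the middle of the turntable, 26 mm across, top 91 mm above the bench. Not to be touched. Origin on the axis at bench level.
- vial_a: Loose glass vial, 12 mm across, 32 mm tall, standing on a corner of the base that is away from the pointer, about 177 mm from the axis. Origin under its foot. Bystander.
- vial_b: As vial_a, black cap, on the other corner away from the pointer. Bystander.
- wood_rack: Wooden vial rack, 122 x 100 mm, 56 mm high with vials, on the bench. Origin under its centre. Bystander.
- white_rack: White plastic vial rack, 100 x 78 mm, 56 mm high with vials. Origin under its centre. Bystander.
- bottle_a: Amber bottle, 60 mm across, 140 mm tall. Origin under its foot. Bystander.
- bottle_b: Amber bottle, 60 mm across, 120 mm tall. Origin under its foot. Bystander.
- notebook: Notebook, 210 x 150 x 12 mm. Origin under its centre. Bystander.

How it is judged:
On the way, in this order (a step that is already met when the one before it is completed fails the run):
1. the tongue sweeps past the pointer, anticlockwise, with nothing touching the turntable (horizontal distance between tongue and aim below 0.05 m and velocity of joint rotor above 0.35 rad/s and contact force between the fingers and turntable below 0.05 N), for 0.02 s.
2. it goes on round the far side from the pointer, still untouched (horizontal distance between tongue and aim above 0.26 m and velocity of joint rotor above 0.2 rad/s and contact force between the fingers and turntable below 0.05 N), for 0.02 s.
3. the tongue comes up to the pointer again, still turning untouched (horizontal distance between tongue and aim below 0.13 m and velocity of joint rotor above 0.12 rad/s and contact force between the fingers and turntable below 0.05 N), for 0.02 s.
4. a fingertip on the disc or a lug has stopped it with the tongue in line with the pointer (within 12 mm) (horizontal distance between tongue and aim below 0.012 m and contact force between the fingers and turntable above 0.3 N and velocity of joint rotor between -0.08 and 0.08 rad/s), for 0.1 s.
At the end, for the whole second after the job is handed in: The tongue's tip is within 12 mm (seen from above) of the point in line with the pointer, the turntable is at rest (under 0.03 rad/s) and the fingers are off it (horizontal distance between tongue and aim below 0.012 m and velocity of joint rotor between -0.03 and 0.03 rad/s and contact force between the fingers and turntable below 0.05 N); the robot touches nothing.
It fails at once if the vials on the turntable or its knob are touched by the robot (contact force between any of the fingers, the arm and vials above 0.3 N or contact force between any of the fingers, the arm and knob above 0.3 N).
It fails at once if something else on the bench is moved more than 15 mm, lifted or tipped (distance of any of vial_a, vial_b, wood_rack, white_rack, bottle_a, bottle_b, notebook from where it was at the start of the episode above 0.015 m or angle between any of vial_a, vial_b, wood_rack, white_rack, bottle_a, bottle_b, notebook's own z axis and vertical above 0.35 rad).
It also fails if it takes over 58 s, if anything falls off the work surface, if the arm or the gripper's body presses on something with over 40 N, if the wrist force passes 120 N, or if a joint passes its speed limit or range.

## Working session

There is one attempt and no reset: what is moved stays moved. The work goes in short steps, Python scripts to look and compute and a tool call to move; the robot and the scene stay as the last step left them, time stands still between calls to the robot, and variables do not carry over. Pictures are saved under pics/ and viewed, and the job is handed in when it is done.

Besides the shell and the picture viewer there is one more tool, called after "Emit:" by a JSON object that holds its "api" and its "payload", one argument or row to a line. apply_moves: Moves the arm, as the interface text tells. Its arguments: {"type":"object","properties":{"plan":{"type":"array","items":{"type":"object","properties":{"x":{"type":"number","minimum":-1,"maximum":1},"y":{"type":"number","minimum":-1,"maximum":1},"z":{"type":"number","minimum":-1,"maximum":1},"wx":{"type":"number","minimum":-1,"maximum":1},"wy":{"type":"number","minimum":-1,"maximum":1},"wz":{"type":"number","minimum":-1,"maximum":1},"grip":{"type":"number"}}}},"force":{"type":"number"}},"required":["plan"]}

```bash
ls; mkdir -p pics; python3 - <<'E'
from bench import observe, grab_frame, ticket
import cv2,numpy as np,pickle
s=observe();print(s)
for n in ["scene","top","wrist"]:
    f=grab_frame(n); cv2.imwrite(f"pics/a_{n}.png",f["color"][:,:,::-1]); pickle.dump(f,open(f"a_{n}.pkl","wb"))
    print(n,{k:v for k,v in f.items() if k not in("color","z_map")})
E
```

```text
pics
{'time': 0.0, 'joints': array([ 1.05740025e+00,  1.24530504e-01,  1.65169353e+00, -4.88475156e-06,
        1.36751108e+00, -8.26151150e-02]), 'qd': array([ 2.07058342e-03, -2.13838938e-03,  7.32747193e-04,  9.40661044e-05,
        7.40660096e-04, -6.89580675e-04]), 'tau': array([-2.49034398e-03, -4.23589218e+01, -3.65463638e+01, -1.61390790e-04,
        6.62629216e-03,  2.17639223e-05]), 'tcp_pos': array([0.2711571 , 0.59005502, 0.23002505]), 'eef_rot': array([[ 9.08640237e-01, -1.04807456e-03,  4.17578522e-01],
       [-4.17579801e-01, -1.86860312e-03,  9.08638332e-01],
       [-1.72032188e-04, -9.99997705e-01, -2.13554274e-03]]), 'contact_force': array([-0.16126072,  0.77664167, -0.32852394]), 'wrist_torque': array([-0.00202923, -0.04516204, -0.01510339]), 'opening': 0.08541280904932369}
scene {'camera_matrix': array([[452.3117439 ,   0.        , 280.74741638],
       [  0.        , 452.3117439 , 206.1619451 ],
       [  0.        ,   0.        ,   1.        ]]), 'k1': 0.051723247373157706, 'R': array([[ 0.04976521,  0.99859351,  0.01828727],
       [ 0.64191562, -0.01795194, 
[... 388 characters left out ...]
643991,  0.0143078 , -0.08308305],
       [ 0.08298669, -0.00720294, -0.99652462]]), 't': array([-0.00310946,  0.55115763,  1.52251037])}
wrist {'camera_matrix': array([[345.6918223 ,   0.        , 287.29671648],
       [  0.        , 345.6918223 , 207.89164125],
       [  0.        ,   0.        ,   1.        ]]), 'k1': 0.010635798148327527, 'T_tool_cam': array([[-3.97232774e-04,  9.45191994e-01,  3.26514835e-01,
        -8.40169251e-02],
       [ 6.87879861e-04, -3.26514525e-01,  9.45191934e-01,
        -1.42055984e-01],
       [ 9.99999685e-01,  6.00064193e-04, -5.20476266e-04,
         8.16505229e-04],
       [ 0.00000000e+00,  0.00000000e+00,  0.00000000e+00,
         1.00000000e+00]])}
```

View pics/a_top.png

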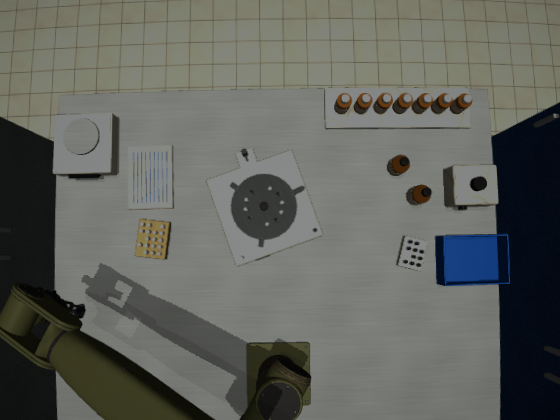

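View pics/a_scene.png

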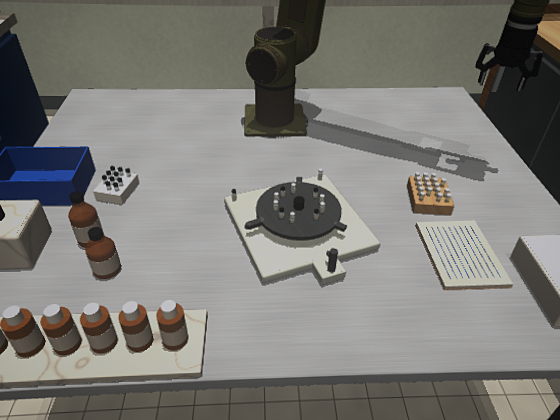

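```bash
cat > h.py <<'E'
import numpy as np,cv2,pickle
def unproj(f,u,v,z=None,plane=None):
    K=f["camera_matrix"];p=np.array([(u-K[0,2])/K[0,0],(v-K[1,2])/K[1,1]])
    q=p.copy()
    for _ in range(20): q=p/(1+f["k1"]*(q@q))
    d=np.array([q[0],q[1],1.]);R=f["R"];t=f["t"]
    c=-R.T@t; w=R.T@d
    if plane is not None: return c+w*(plane-c[2])/w[2]
    return c+w*z
def proj(f,X):
    c=f["R"]@np.asarray(X)+f["t"]; q=c[:2]/c[2]; q=q*(1+f["k1"]*(q@q)); K=f["camera_matrix"]
    return np.array([K[0,0]*q[0]+K[0,2],K[1,1]*q[1]+K[1,2]])
def rect(f,cx,cy,half,z,n=600):
    # topdown orthorectified image on plane z: up=+x, left=+y
    im=np.zeros((n,n,2),np.float32)
    xs=cx+half-np.arange(n)*2*half/n; ys=cy+half-np.arange(n)*2*half/n
    Y,X=np.meshgrid(ys,xs); P=np.stack([X,Y,np.full_like(X,z)],-1)
    c=P@f["R"].T+f["t"]; q=c[...,:2]/c[...,2:]; r2=(q**2).sum(-1,keepdims=True); q=q*(1+f["k1"]*r2)
    K=f["camera_matrix"]
    return cv2.remap(f["color"],(K[0,0]*q[...,0]+K[0,2]).astype(np.float32),(K[1,1]*q[...,1]+K[1,2]).astype(np.float32),cv2.INTER_CUBIC)[:,:,::-1]
E
python3 - <<'E'
from h import *
f=pickle.load(open("a_top.pkl","rb"))
for p in [(264,206)]: print(unproj(f,*p,plane=.065))
c=unproj(f,264,206,plane=.09)
print(c)
cv2.imwrite("pics/r1.png",rect(f,c[0],c[1],.25,.065))
g=pickle.load(open("a_scene.pkl","rb"))
cv2.imwrite("pics/r2.png",rect(g,c[0],c[1],.25,.065))
E
```

```text
[0.5426313  0.03368474 0.065     ]
[0.54063151 0.03312211 0.09      ]
```

View pics/r1.png

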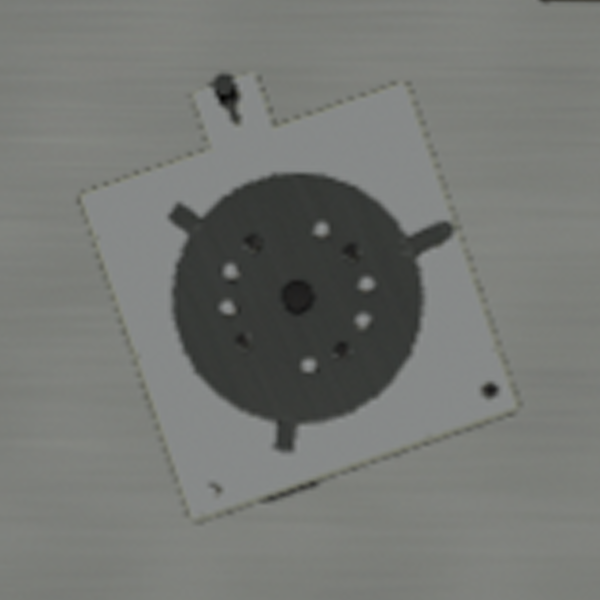

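View pics/r2.png

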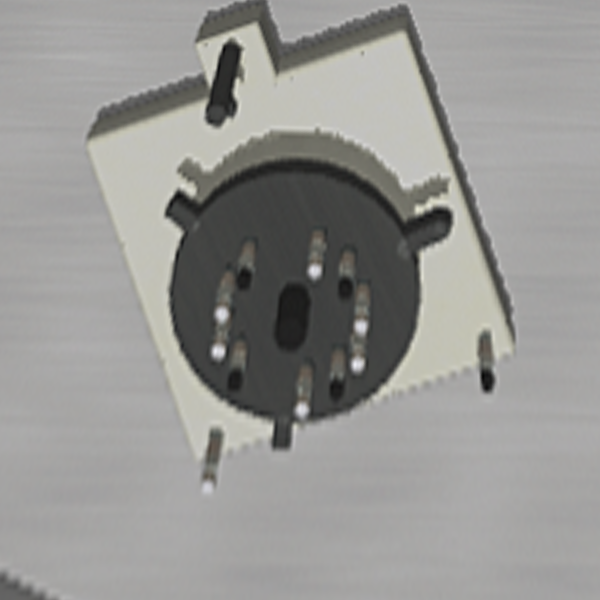

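```bash
cat >> h.py <<'E'
def bilin(f,P):
    c=P@f["R"].T+f["t"]; q=c[...,:2]/c[...,2:]; r2=(q**2).sum(-1,keepdims=True); q=q*(1+f["k1"]*r2);K=f["camera_matrix"]
    g=cv2.cvtColor(f["color"],cv2.COLOR_RGB2GRAY)
    return cv2.remap(g,(K[0,0]*q[...,0]+K[0,2]).astype(np.float32),(K[1,1]*q[...,1]+K[1,2]).astype(np.float32),cv2.INTER_LINEAR).astype(float)
def polar(f,c,rs,angs,z):
    A,Rr=np.meshgrid(angs,rs)
    return bilin(f,np.stack([c[0]+Rr*np.cos(A),c[1]+Rr*np.sin(A),np.full_like(A,z)],-1))
E
python3 - <<'E'
from h import *
from scipy.optimize import least_squares
for n,z in (("top",.065),("scene",.065)):
    f=pickle.load(open(f"a_{n}.pkl","rb"))
    c=np.array([.5426,.0337])
    angs=np.radians(np.arange(0,360,2.))
    rs=np.arange(.08,.125,.0005)
    for it in range(4):
        P=polar(f,c,rs,angs,z)
        pts=[]
        for j,a in enumerate(angs):
            g=np.diff(P[:,j]); i=g.argmax()
            # halfway crossing
            lo=P[:20,j].mean(); 
            k=np.argmax(P[:,j]>lo+35) if n=="top" else np.argmax(P[:,j]>lo+60)
            if k>0 and abs(rs[k]-.105)<.008: pts.append(c+rs[k]*np.array([np.cos(a),np.sin(a)]))
        pts=np.array(pts)
        s=least_squares(lambda p:np.hypot(pts[:,0]-p[0],pts[:,1]-p[1])-p[2],[*c,.105],loss="soft_l1",f_scale=.001)
        c=s.x[:2]
    print(n,s.x,len(pts),np.abs(s.fun).mean())
    for r in (.116,.122,.136):
        p=polar(f,c,[r-.002,r,r+.002],np.radians(np.arange(-180,180,.5)),z).mean(0)
        th=(p.max()*.5+p.min()*.5) if n=="top" else 100
        d=p<np.percentile(p,50)*.75
        idx=np.where(np.diff(d.astype(int)))[0]
        print(r,np.percentile(p,[5,50,95]),(-180+.5*idx+.25))
E
```

```text
top [0.54242604 0.03528562 0.10428115] 168 0.00042626070100547353
0.116 [ 67.96666667 136.33333333 137.        ] [-69.75 -60.75  50.25  59.25 170.75 179.25]
0.122 [ 72.58333333 136.33333333 137.        ] [-69.75 -61.25  50.75  58.75 170.75 178.75]
0.136 [136.         136.33333333 137.        ] [-68.25 -61.75]
scene [0.54400201 0.03792403 0.10518385] 101 0.000772273263694737
0.116 [ 63.66666667 171.16666667 194.33333333] [-69.75  58.75 170.75 178.75]
0.122 [ 64.31666667 168.5        193.33333333] [-69.25 -56.25 -53.75  41.75  46.25  58.25 170.75 178.75]
0.136 [108.33333333 167.66666667 194.66666667] [-68.75 -57.25 -53.75 -49.25 -15.25 -14.75 -12.75 -10.25  -9.25  -7.25
  37.25  42.75 148.75 153.25]
```

```bash
python3 - <<'E'
from h import *
f=pickle.load(open("a_top.pkl","rb"));g=pickle.load(open("a_scene.pkl","rb"))
ct=np.array([.5424,.0353]);cs=np.array([.5440,.0379])
for n,f,c in(("top",f,ct),("scene",g,cs)):
    for r in (.158,.162,.166,.170):
        a=np.arange(8,32,.5);p=polar(f,c,[r],np.radians(a),.060)[0]
        w=np.clip(np.median(p)-15-p,0,None);print(n,r,round((w*a).sum()/w.sum(),2),p.min(),np.median(p))
    im=rect(f,c[0]+.15,c[1]+.05,.08,.06); cv2.imwrite(f"pics/p_{n}.png",im)
# base edges: top rect at z=.03
f=pickle.load(open("a_top.pkl","rb"))
im=rect(f,ct[0],ct[1],.22,.03,n=880)[:,:,1]  # .5mm/px
cv2.imwrite("pics/base.png",cv2.resize(im,(600,600)))
m=(cv2.GaussianBlur(im,(5,5),0)>118).astype(np.uint8)
print(np.percentile(im,[5,25,50,75,95]))
E
```

```text
top 0.158 18.01 65.0 136.0
top 0.162 18.56 61.0 135.0
top 0.166 19.93 59.0 134.0
top 0.17 18.94 58.0 131.0
scene 0.158 23.16 52.0 192.0
scene 0.162 22.59 41.0 190.0
scene 0.166 22.14 38.0 192.0
scene 0.17 21.93 32.0 192.0
[ 57. 124. 128. 132. 138.]
```

View pics/p_top.png

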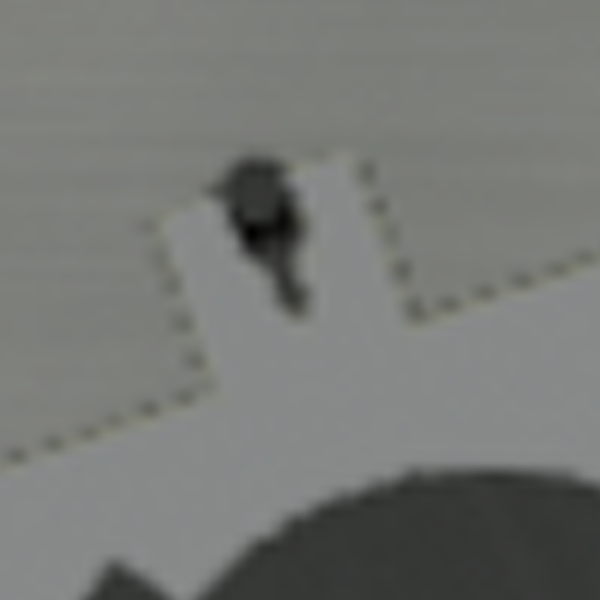

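View pics/p_scene.png

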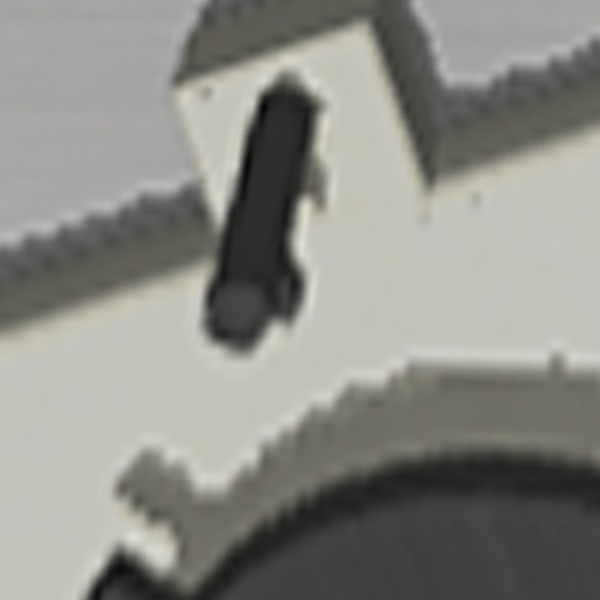

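View pics/a_wrist.png

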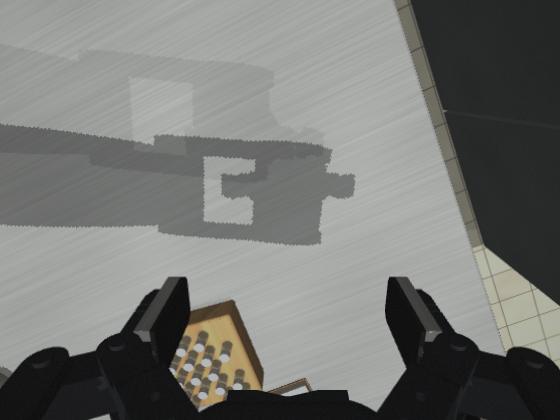

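Emit:
{"api": "apply_moves", "payload": {
  "plan": [
    {"x": 0.032,"z": -0.026,"grip": -1},
    {"x": 0.032,"z": -0.026,"grip": -1},
    {"x": 0.032,"z": -0.026,"grip": -1},
    {"x": 0.032,"z": -0.026,"grip": -1},
    {"x": 0.032,"z": -0.026,"grip": -1},
    {"x": 0.032,"z": -0.026,"grip": -1},
    {"x": 0.032,"z": -0.026,"grip": -1},
    {"x": 0.032,"z": -0.026,"grip": -1},
    {"x": 0.032,"z": -0.026,"grip": -1},
    {"x": 0.032,"z": -0.026,"grip": -1}
  ],
  "force": 60
}}

```text
schema error: expected keys x, y, z, wx, wy, wz, grip
```

Emit:
{"api": "apply_moves", "payload": {
  "plan": [
    {"x": 0.032,"z": -0.026,"grip": -1},
    {"x": 0.032,"z": -0.026,"grip": -1},
    {"x": 0.032,"z": -0.026,"grip": -1},
    {"x": 0.032,"z": -0.026,"grip": -1},
    {"x": 0.032,"z": -0.026,"grip": -1},
    {"x": 0.032,"z": -0.026,"grip": -1},
    {"x": 0.032,"z": -0.026,"grip": -1},
    {"wy": 0.117,"grip": -1},
    {"wy": 0.117,"grip": -1},
    {"wy": 0.117,"grip": -1}
  ]
}}

```text
schema error: expected keys x, y, z, wx, wy, wz, grip
```

Emit:
{"api": "apply_moves", "payload": {
  "plan": [
    {"wy": 0.117,"grip": -1},
    {"wy": 0.117,"grip": -1},
    {"wy": 0.086,"grip": -1},
    {"grip": -1}
  ]
}}

```text
schema error: expected keys x, y, z, wx, wy, wz, grip
```

```bash
cat >> h.py <<'E'
C=np.array([.5424,.0353]); PA=19.15
def goto(s,X):
    "tool-frame delta to world X"
    return s["eef_rot"].T@(np.asarray(X)-s["tcp_pos"])
E
python3 - <<'E'
from h import *
from bench import observe, grab_frame
s=observe();print(s)
print(goto(s,[.5796,-.0445,.075]))
for n in ["scene","top","wrist"]:
    f=grab_frame(n); cv2.imwrite(f"pics/b_{n}.png",f["color"][:,:,::-1]); pickle.dump(f,open(f"b_{n}.pkl","wb"))
E
```

```text
{'time': 0.15, 'joints': array([ 1.05740821e+00,  1.24366503e-01,  1.65136766e+00, -1.31791277e-05,
        1.36749492e+00, -8.25848360e-02]), 'qd': array([-1.10518330e-03, -2.74461843e-03, -4.59164657e-03,  5.09694549e-04,
        2.07461144e-03, -3.04682021e-05]), 'tau': array([ 5.86572842e-04, -4.24224150e+01, -3.66014349e+01, -1.57202526e-04,
        4.64207609e-03, -1.96997559e-05]), 'tcp_pos': array([0.2712267, 0.5901844, 0.2303238]), 'eef_rot': array([[ 9.08631658e-01, -7.92455625e-04,  4.17597752e-01],
       [-4.17598486e-01, -1.43180482e-03,  9.08630538e-01],
       [-1.22130906e-04, -9.99998661e-01, -1.63191146e-03]]), 'contact_force': array([-0.39290822, -0.29214952,  0.29624656]), 'wrist_torque': array([-0.03542353, -0.0046203 ,  0.00732727]), 'opening': 0.08532896290102185}
[ 0.54525995  0.15598797 -0.44766416]
```

Emit:
{"api": "apply_moves", "payload": {
  "plan": [
    {"x": 0.032,"y": 0,"z": -0.026,"wx": 0,"wy": 0,"wz": 0,"grip": -1},
    {"x": 0.032,"y": 0,"z": -0.026,"wx": 0,"wy": 0,"wz": 0,"grip": -1},
    {"x": 0.032,"y": 0,"z": -0.026,"wx": 0,"wy": 0,"wz": 0,"grip": -1},
    {"x": 0.032,"y": 0,"z": -0.026,"wx": 0,"wy": 0,"wz": 0,"grip": -1},
    {"x": 0.032,"y": 0,"z": -0.026,"wx": 0,"wy": 0,"wz": 0,"grip": -1},
    {"x": 0.032,"y": 0,"z": -0.026,"wx": 0,"wy": 0,"wz": 0,"grip": -1},
    {"x": 0.032,"y": 0,"z": -0.026,"wx": 0,"wy": 0,"wz": 0,"grip": -1},
    {"x": 0.032,"y": 0,"z": -0.026,"wx": 0,"wy": 0,"wz": 0,"grip": -1},
    {"x": 0.032,"y": 0,"z": -0.026,"wx": 0,"wy": 0,"wz": 0,"grip": -1},
    {"x": 0.032,"y": 0,"z": -0.026,"wx": 0,"wy": 0,"wz": 0,"grip": -1}
  ],
  "force": 60
}}

```text
time: 1.13
tcp_pos: [0.4541, 0.2189, 0.2316]
eef_rot: [[0.909, 0.001, 0.417], [-0.417, 0.0, 0.909], [0.001, -1.0, 0.001]]
contact_force: [1.0, 0.3, 0.4]
opening: 0.0
```

Emit:
{"api": "apply_moves", "payload": {
  "plan": [
    {"x": 0.032,"y": 0,"z": -0.026,"wx": 0,"wy": 0,"wz": 0,"grip": -1},
    {"x": 0.032,"y": 0,"z": -0.026,"wx": 0,"wy": 0,"wz": 0,"grip": -1},
    {"x": 0.032,"y": 0,"z": -0.026,"wx": 0,"wy": 0,"wz": 0,"grip": -1},
    {"x": 0.032,"y": 0,"z": -0.026,"wx": 0,"wy": 0,"wz": 0,"grip": -1},
    {"x": 0.032,"y": 0,"z": -0.026,"wx": 0,"wy": 0,"wz": 0,"grip": -1},
    {"x": 0.032,"y": 0,"z": -0.026,"wx": 0,"wy": 0,"wz": 0,"grip": -1},
    {"x": 0.032,"y": 0,"z": -0.026,"wx": 0,"wy": 0,"wz": 0,"grip": -1},
    {"x": 0,"y": 0,"z": 0,"wx": 0,"wy": 0.117,"wz": 0,"grip": -1},
    {"x": 0,"y": 0,"z": 0,"wx": 0,"wy": 0.117,"wz": 0,"grip": -1},
    {"x": 0,"y": 0,"z": 0,"wx": 0,"wy": 0.117,"wz": 0,"grip": -1}
  ]
}}

```text
time: 1.97
tcp_pos: [0.5813, -0.0394, 0.231]
eef_rot: [[0.692, -0.001, 0.722], [-0.722, 0.0, 0.692], [-0.001, -1.0, -0.0]]
contact_force: [0.3, 0.6, -0.1]
opening: 0.0003
```

Emit:
{"api": "apply_moves", "payload": {
  "plan": [
    {"x": 0,"y": 0,"z": 0,"wx": 0,"wy": 0.117,"wz": 0,"grip": -1},
    {"x": 0,"y": 0,"z": 0,"wx": 0,"wy": 0.117,"wz": 0,"grip": -1},
    {"x": 0,"y": 0,"z": 0,"wx": 0,"wy": 0.086,"wz": 0,"grip": -1},
    {"x": 0,"y": 0,"z": 0,"wx": 0,"wy": 0,"wz": 0,"grip": -1}
  ]
}}

```text
time: 2.3
tcp_pos: [0.5811, -0.0383, 0.2313]
eef_rot: [[0.422, -0.0, 0.907], [-0.907, -0.0, 0.422], [-0.0, -1.0, -0.0]]
contact_force: [-0.4, 0.4, 0.9]
opening: -0.0004
```

```bash
python3 - <<'E'
from h import *
from bench import observe, grab_frame
s=observe();print(s)
print(goto(s,[.5796,-.0445,.075]))
for n in ["scene","top","wrist"]:
    f=grab_frame(n); cv2.imwrite(f"pics/b_{n}.png",f["color"][:,:,::-1]); pickle.dump(f,open(f"b_{n}.pkl","wb"))
E
```

```text
{'time': 2.3, 'joints': array([-1.57928386e-01, -2.43638192e-02,  1.80417925e+00, -1.94239643e-05,
        1.36187693e+00, -5.93766858e-01]), 'qd': array([ 0.00087975,  0.00022381,  0.00025767,  0.00014687,  0.00170169,
       -0.12420196]), 'tau': array([-3.71516123e-02, -3.53597832e+01, -3.65239120e+01, -2.94092197e-04,
        8.74626664e-06,  6.59928191e-01]), 'tcp_pos': array([ 0.58112139, -0.03827611,  0.23127005]), 'eef_rot': array([[ 4.22174289e-01, -1.01455095e-04,  9.06514677e-01],
       [-9.06514682e-01, -3.08386203e-06,  4.22174291e-01],
       [-4.00361668e-05, -9.99999995e-01, -9.32724607e-05]]), 'contact_force': array([-0.4264859 ,  0.407632  ,  0.93173594]), 'wrist_torque': array([-0.03184849, -0.04746524,  0.01168759]), 'opening': -0.00039022751852698273}
[ 0.00500601  0.15627022 -0.00399215]
```

View pics/b_top.png

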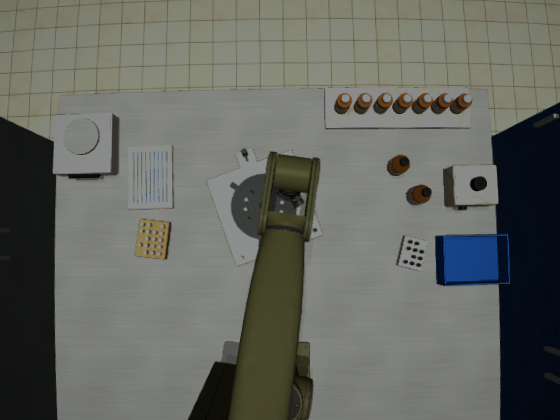

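View pics/b_scene.png

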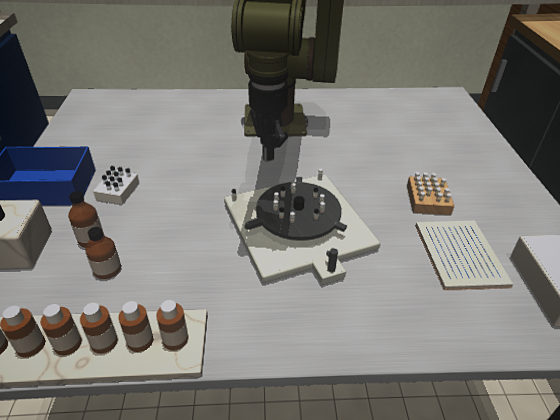

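View pics/b_wrist.png

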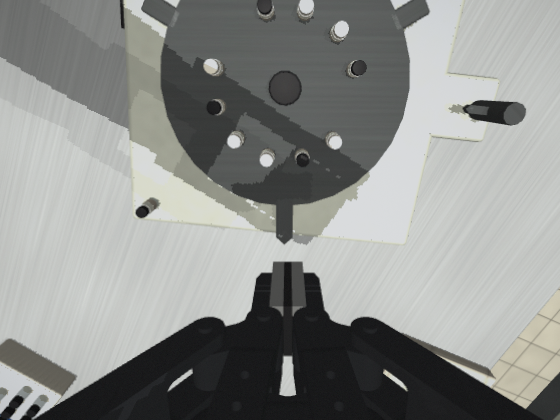

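Emit:
{"api": "apply_moves", "payload": {
  "plan": [
    {"x": 0.005,"y": 0.03,"z": -0.004,"wx": 0,"wy": 0,"wz": 0,"grip": -1},
    {"x": 0,"y": 0.035,"z": 0,"wx": 0,"wy": 0,"wz": 0,"grip": -1},
    {"x": 0,"y": 0.035,"z": 0,"wx": 0,"wy": 0,"wz": 0,"grip": -1},
    {"x": 0,"y": 0.03,"z": 0,"wx": 0,"wy": 0,"wz": 0,"grip": -1},
    {"x": 0,"y": 0.015,"z": 0,"wx": 0,"wy": 0,"wz": 0,"grip": -1},
    {"x": 0,"y": 0,"z": 0,"wx": 0,"wy": 0,"wz": 0,"grip": -1}
  ]
}}

```text
time: 2.95
tcp_pos: [0.5761, -0.0438, 0.0811]
eef_rot: [[0.425, -0.009, 0.905], [-0.905, 0.002, 0.425], [-0.005, -1.0, -0.008]]
contact_force: [-0.9, -0.0, -0.9]
opening: 0.0002
```

```bash
python3 - <<'E'
from h import *
from bench import observe, grab_frame
s=observe();print(s["tcp_pos"],s["contact_force"],goto(s,[.5796,-.0445,.075]))
for n in ["scene","top","wrist"]:
    f=grab_frame(n); cv2.imwrite(f"pics/c_{n}.png",f["color"][:,:,::-1]); pickle.dump(f,open(f"c_{n}.pkl","wb"))
cv2.imwrite("pics/c_scz.png",cv2.resize(cv2.imread("pics/c_scene.png")[140:290,200:400],None,fx=4,fy=4,interpolation=cv2.INTER_CUBIC))
E
```

```text
[ 0.57607142 -0.04382694  0.08112085] [-0.8730932  -0.026861   -0.93546691] [0.00214058 0.00608719 0.00295513]
```

View pics/c_scz.png

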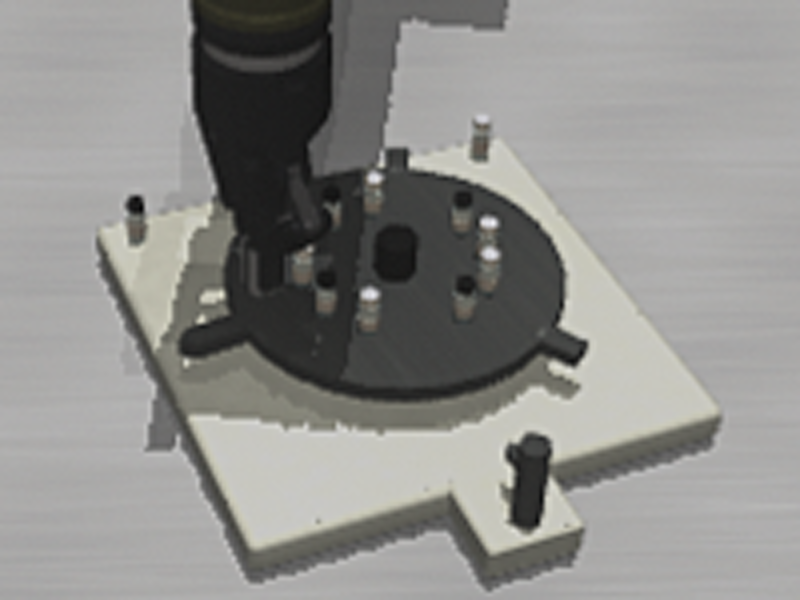

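View pics/c_wrist.png

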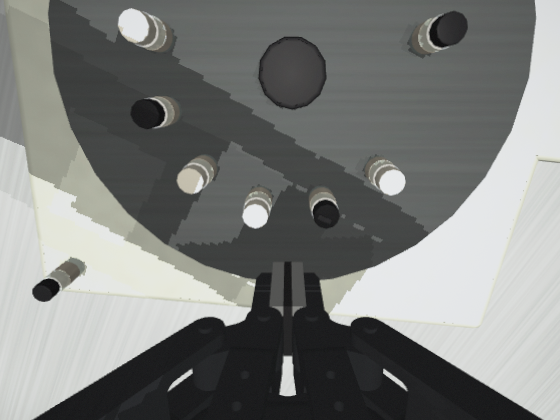

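```bash
python3 - <<'E'
from h import *
from bench import observe, grab_frame
s=observe();print(s["time"],s["tcp_pos"],s["eef_rot"].round(4),s["contact_force"],s["qd"],goto(s,[.5796,-.0445,.075]))
f=grab_frame("scene")
s=observe();print(s["time"],s["tcp_pos"],s["eef_rot"].round(4),s["contact_force"],goto(s,[.5796,-.0445,.075]))
E
```

```text
3.1 [ 0.58067341 -0.04457803  0.08776772] [[ 4.242e-01  2.100e-03  9.056e-01]
 [-9.056e-01 -4.000e-04  4.242e-01]
 [ 1.200e-03 -1.000e+00  1.700e-03]] [-0.07924922  0.89042287  1.10459393] [ 0.00040197 -0.01962769 -0.02254661  0.00119752 -0.00069763  0.00387083] [-0.00054165  0.01276543 -0.00096087]
3.15 [ 0.58123661 -0.04464052  0.08856342] [[ 4.241e-01  3.600e-03  9.056e-01]
 [-9.056e-01 -7.000e-04  4.241e-01]
 [ 2.100e-03 -1.000e+00  3.000e-03]] [ 0.29242079 -0.16533441  0.27965176] [-0.00085014  0.01355733 -0.00146315]
```

Emit:
{"api": "apply_moves", "payload": {
  "plan": [
    {"x": 0,"y": 0.005,"z": 0,"wx": 0,"wy": 0,"wz": 0,"grip": -1},
    {"x": 0,"y": 0.005,"z": 0,"wx": 0,"wy": 0,"wz": 0,"grip": -1},
    {"x": 0,"y": 0,"z": 0,"wx": 0,"wy": 0,"wz": 0,"grip": -1},
    {"x": 0,"y": 0,"z": 0,"wx": 0,"wy": 0,"wz": 0,"grip": -1}
  ]
}}

```text
time: 3.48
tcp_pos: [0.5795, -0.0444, 0.0763]
eef_rot: [[0.424, -0.0, 0.906], [-0.906, 0.0, 0.424], [-0.0, -1.0, -0.0]]
contact_force: [1.0, 0.7, -0.1]
opening: -0.0001
```

```bash
python3 - <<'E'
from h import *
from bench import observe, grab_frame
for i in range(8):
    s=observe();print(round(s["time"],3),s["tcp_pos"].round(4),s["eef_rot"][:,1].round(4),s["contact_force"].round(1))
    f=grab_frame("scene")
E
```

```text
3.483 [ 0.5795 -0.0444  0.0763] [-2.e-04  0.e+00 -1.e+00] [ 1.   0.7 -0.1]
3.533 [ 0.5797 -0.0444  0.0764] [ 0. -0. -1.] [ 0.8 -0.6 -0. ]
3.583 [ 0.5797 -0.0444  0.0765] [ 2.e-04 -0.e+00 -1.e+00] [0.5 1.3 0.4]
3.633 [ 0.5798 -0.0445  0.0766] [ 3.e-04 -1.e-04 -1.e+00] [-0.3  0.3  0.2]
3.683 [ 0.5798 -0.0444  0.0765] [ 3.e-04 -1.e-04 -1.e+00] [-0.2 -0.4 -0.5]
3.733 [ 0.5798 -0.0444  0.0765] [ 3.e-04 -1.e-04 -1.e+00] [ 0.5 -0.7  0.3]
3.783 [ 0.5798 -0.0444  0.0765] [ 3.e-04 -0.e+00 -1.e+00] [ 0.4  0.6 -0.3]
3.833 [ 0.5798 -0.0444  0.0765] [ 2.e-04 -1.e-04 -1.e+00] [-0.6  0.3  0.8]
```

Emit:
{"api": "apply_moves", "payload": {
  "plan": [
    {"x": 0,"y": 0.008,"z": 0,"wx": 0,"wy": 0,"wz": 0,"grip": -1}
  ]
}}

```text
time: 3.97
tcp_pos: [0.5811, -0.0447, 0.0699]
eef_rot: [[0.424, 0.004, 0.906], [-0.906, -0.001, 0.424], [0.002, -1.0, 0.003]]
contact_force: [0.5, 0.4, 0.3]
opening: -0.0003
```

```bash
python3 - <<'E'
from h import *
from bench import observe, grab_frame
for i in range(8):
    s=observe();print(round(s["time"],3),s["tcp_pos"].round(4),s["eef_rot"][:,1].round(4),s["contact_force"].round(1))
    f=grab_frame("scene")
E
```

```text
3.967 [ 0.5811 -0.0447  0.0699] [ 3.6e-03 -6.0e-04 -1.0e+00] [0.5 0.4 0.3]
4.017 [ 0.5793 -0.0444  0.0671] [-6.e-04  1.e-04 -1.e+00] [-1.1 -0.  -0.6]
4.067 [ 0.5787 -0.0443  0.0668] [-2.4e-03  4.0e-04 -1.0e+00] [-1.1 -0.6 -1.1]
4.117 [ 0.5788 -0.0443  0.0671] [-2.1e-03  4.0e-04 -1.0e+00] [ 0.2 -0.7 -0.9]
4.167 [ 0.5791 -0.0443  0.0676] [-1.4e-03  2.0e-04 -1.0e+00] [0.6 0.5 0.6]
4.217 [ 0.5794 -0.0444  0.0679] [-7.e-04  1.e-04 -1.e+00] [ 0.2 -0.2 -0.4]
4.267 [ 0.5796 -0.0444  0.0682] [-2.e-04  0.e+00 -1.e+00] [0.1 0.4 0.3]
4.317 [ 0.5797 -0.0444  0.0683] [ 1.e-04 -0.e+00 -1.e+00] [-0.5 -0.2 -0.5]
```

Emit:
{"api": "apply_moves", "payload": {
  "plan": [
    {"x": 0,"y": 0.006,"z": 0,"wx": 0,"wy": 0,"wz": 0,"grip": -1}
  ]
}}

```text
time: 4.45
tcp_pos: [0.5813, -0.0445, 0.0647]
eef_rot: [[0.423, 0.004, 0.906], [-0.906, -0.0, 0.423], [0.002, -1.0, 0.003]]
contact_force: [-12.1, 9.9, 52.3]
opening: 0.0002
```

```bash
python3 - <<'E'
from h import *
from bench import observe, grab_frame
for i in range(8):
    s=observe();print(round(s["time"],3),s["tcp_pos"].round(4),s["eef_rot"][:,1].round(4),s["contact_force"].round(1))
    f=grab_frame("scene")
E
```

```text
4.45 [ 0.5813 -0.0445  0.0647] [ 3.7e-03 -2.0e-04 -1.0e+00] [-12.1   9.9  52.3]
4.5 [ 0.5822 -0.0443  0.0651] [ 5.4e-03  5.0e-04 -1.0e+00] [0.4 0.8 1. ]
4.55 [ 0.582  -0.0444  0.065 ] [ 5.1e-03  1.0e-04 -1.0e+00] [-0.3  1.3  9. ]
4.6 [ 0.582  -0.0444  0.065 ] [ 5.e-03 -1.e-04 -1.e+00] [0.5 0.4 9. ]
4.65 [ 0.582  -0.0444  0.0651] [ 5.1e-03 -1.0e-04 -1.0e+00] [-0.   1.5  8.9]
4.7 [ 0.582  -0.0444  0.065 ] [ 5.e-03 -1.e-04 -1.e+00] [-0.3  1.2  8.3]
4.75 [ 0.5819 -0.0444  0.065 ] [ 5.e-03 -1.e-04 -1.e+00] [-0.3  1.5  9. ]
4.8 [ 0.582  -0.0444  0.0651] [ 5.1e-03 -1.0e-04 -1.0e+00] [-0.6  1.1  8.4]
```

Emit:
{"api": "apply_moves", "payload": {
  "plan": [
    {"x": 0,"y": -0.01,"z": 0,"wx": 0,"wy": 0,"wz": 0,"grip": -1},
    {"x": 0,"y": -0.0125,"z": 0,"wx": 0,"wy": 0,"wz": 0,"grip": -1},
    {"x": 0.02,"y": 0,"z": -0.02,"wx": 0,"wy": 0,"wz": 0,"grip": -1},
    {"x": 0.019,"y": 0,"z": -0.02,"wx": 0,"wy": 0,"wz": 0,"grip": -1},
    {"x": 0,"y": 0,"z": 0,"wx": 0,"wy": 0,"wz": 0,"grip": -1},
    {"x": 0,"y": 0,"z": 0,"wx": 0,"wy": 0,"wz": 0,"grip": -1},
    {"x": 0,"y": 0,"z": 0,"wx": 0,"wy": 0,"wz": 0,"grip": -1}
  ]
}}

```text
time: 5.43
tcp_pos: [0.5601, -0.0966, 0.0852]
eef_rot: [[0.423, 0.0, 0.906], [-0.906, 0.0, 0.423], [-0.0, -1.0, 0.0]]
contact_force: [0.8, 0.5, 0.1]
opening: 0.0001
```

```bash
python3 - <<'E'
from h import *
from bench import observe, grab_frame
s=observe();print(s["tcp_pos"],s["eef_rot"][:,1],goto(s,[.5599,-.0967,.05]))
d=s["tcp_pos"][:2]-C;print("r",np.hypot(*d),"az",np.degrees(np.arctan2(d[1],d[0])))
for n in ["scene","top","wrist"]:
    f=grab_frame(n); cv2.imwrite(f"pics/d_{n}.png",f["color"][:,:,::-1]); pickle.dump(f,open(f"d_{n}.pkl","wb"))
cv2.imwrite("pics/d_scz.png",cv2.resize(cv2.imread("pics/d_scene.png")[140:290,200:400],None,fx=4,fy=4,interpolation=cv2.INTER_CUBIC))
E
```

```text
[ 0.56006547 -0.09656847  0.08519618] [ 4.09597285e-04  2.06942686e-04 -9.99999895e-01] [ 4.96831915e-05  3.51960779e-02 -2.21720318e-04]
r 0.13304646441661952 az -82.36992394867201
```

View pics/d_wrist.png

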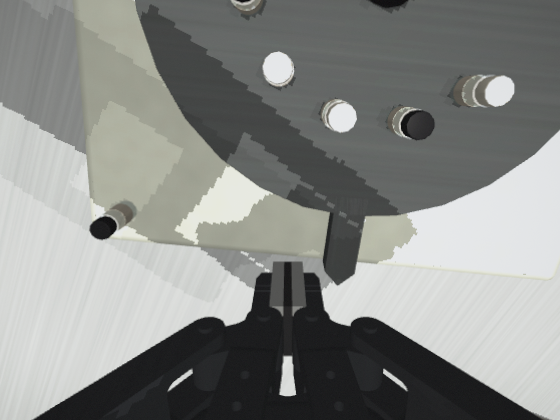

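View pics/d_scz.png

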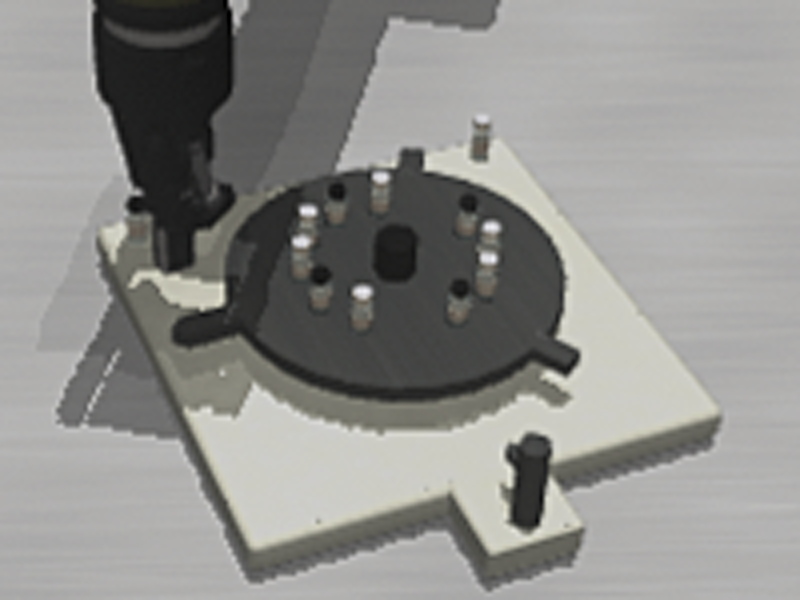

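```bash
cat >> h.py <<'E'
ANG=np.arange(0,360,.5)
CS=np.array([.5440,.0379])
def prof(f,c=CS):
    return polar(f,c,np.arange(.053,.0635,.0015),np.radians(ANG),.093).mean(0)
_ref=None
def angle(f):
    "rotor deg from scene frame, relative to pointer, mod 360; via cap pattern"
    global _ref
    if _ref is None: _ref=prof(pickle.load(open("a_scene.pkl","rb")))
    p=prof(f); a=_ref-_ref.mean(); b=p-p.mean()
    cc=np.fft.ifft(np.fft.fft(b)*np.conj(np.fft.fft(a))).real/np.sqrt((a@a)*(b@b))
    i=cc.argmax(); y0,y1,y2=cc[i-1],cc[i],cc[(i+1)%len(cc)]
    sh=(i+.5*(y0-y2)/(y0-2*y1+y2))*.5
    return (sh-84.35+180)%360-180, cc[i]
def tongue(f,c=CS,z=.065):
    "tongue angle from dark outer lug"
    p=polar(f,c,np.arange(.126,.141,.002),np.radians(ANG),z)
    d=(p<70).mean(0)
    return d
E
python3 - <<'E'
from h import *
for n in "abcd":
    f=pickle.load(open(n+"_scene.pkl","rb")); print(n,angle(f)); d=tongue(f); print(ANG[d>.6][[0,-1]] if (d>.6).any() else None, ((ANG[d>.6])%360).mean())
    print(ANG[d>.6])
E
```

```text
a (np.float64(-84.35), np.float64(1.0))
[292.5 301.5] 298.03846153846155
[292.5 293.  296.5 297.  297.5 298.  298.5 299.  299.5 300.  300.5 301.
 301.5]
b (np.float64(-84.3722378747522), np.float64(0.9822448605777212))
[291.5 302. ] 296.75
[291.5 292.  292.5 293.  293.5 294.  294.5 295.  295.5 296.  296.5 297.
 297.5 298.  298.5 299.  299.5 300.  300.5 301.  301.5 302. ]
c (np.float64(-84.06935893925004), np.float64(0.737640426297469))
[201. 302.] 237.16666666666666
[201.  201.5 202.  202.5 203.  203.5 204.  204.5 205.  205.5 206.  206.5
 207.  207.5 208.  208.5 209.  209.5 210.  210.5 211.  211.5 212.  212.5
 213.  213.5 214.  214.5 215.  215.5 216.  216.5 217.  217.5 218.  218.5
 219.  219.5 220.  220.5 221.  221.5 222.  222.5 223.  223.5 224.  224.5
 225.  225.5 226.  226.5 227.  227.5 228.  228.5 229.  229.5 230.  230.5
 231.  231.5 232.  232.5 233.  291.5 292.  292.5 293.  293.5 294.  294.5
 295.  295.5 296.  296.5 297.  297.5 298.  298.5 299.  299.5 300.  300.5
 301.  301.5 302. ]
d (np.float64(-88.83755108145863), np.float64(0.9945159870280615))
[229.  297.5] 258.029702970297
[229.  229.5 230.  230.5 231.  231.5 232.  232.5 233.  233.5 234.  234.5
 235.  235.5 236.  236.5 237.  237.5 238.  238.5 239.  239.5 240.  240.5
 241.  241.5 242.  242.5 243.  243.5 244.  244.5 245.  245.5 246.  246.5
 247.  247.5 248.  248.5 249.  249.5 250.  250.5 251.  251.5 252.  252.5
 253.  253.5 254.  254.5 255.  255.5 256.  256.5 257.  257.5 258.  258.5
 259.  259.5 260.  260.5 261.  261.5 262.  262.5 263.  263.5 264.  264.5
 265.  265.5 266.  266.5 267.  267.5 268.  287.  287.5 288.  288.5 289.
 289.5 290.  290.5 291.  291.5 292.  292.5 293.  293.5 294.  294.5 295.
 295.5 296.  296.5 297.  297.5]
```

Emit:
{"api": "apply_moves", "payload": {
  "plan": [
    {"x": 0,"y": 0.01,"z": -0.015,"wx": 0,"wy": 0,"wz": 0,"grip": -1},
    {"x": 0,"y": 0.015,"z": 0,"wx": 0,"wy": 0,"wz": 0,"grip": -1},
    {"x": 0,"y": 0.01,"z": 0,"wx": 0,"wy": 0,"wz": 0,"grip": -1},
    {"x": 0,"y": 0,"z": 0,"wx": 0,"wy": 0,"wz": 0,"grip": -1},
    {"x": 0,"y": 0,"z": 0,"wx": 0,"wy": 0,"wz": 0,"grip": -1},
    {"x": 0,"y": 0,"z": 0,"wx": 0,"wy": 0,"wz": 0,"grip": -1}
  ]
}}

```text
time: 6.08
tcp_pos: [0.547, -0.1029, 0.0503]
eef_rot: [[0.424, 0.001, 0.906], [-0.906, -0.0, 0.424], [0.0, -1.0, 0.001]]
contact_force: [-0.7, -0.6, 0.1]
opening: -0.0004
```

```bash
python3 - <<'E'
from h import *
from bench import observe, grab_frame
s=observe();print(s["time"],s["tcp_pos"],s["eef_rot"][:,1],s["contact_force"])
d=s["tcp_pos"][:2]-C;print("r",np.hypot(*d),"az",np.degrees(np.arctan2(d[1],d[0])))
for n in ["scene","scene","wrist"]:
    t=observe()["time"]; f=grab_frame(n); 
    if n=="scene": print(t,angle(f))
    cv2.imwrite(f"pics/e_{n}.png",f["color"][:,:,::-1]); pickle.dump(f,open(f"e_{n}.pkl","wb"))
E
```

```text
6.0833 [ 0.54703832 -0.10286532  0.05033997] [ 7.30626816e-04 -1.88931464e-04 -9.99999715e-01] [-0.70746913 -0.62391764  0.09578209]
r 0.13824315813434596 az -88.0772554504004
6.0833 (np.float64(-93.78701528883676), np.float64(0.9912057751969393))
6.1333 (np.float64(-94.07160775921375), np.float64(0.9910446583386953))
```

View pics/e_wrist.png

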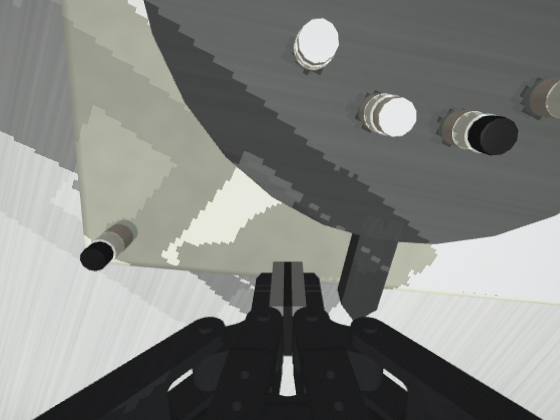

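Emit:
{"api": "apply_moves", "payload": {
  "plan": [
    {"x": 0,"y": 0,"z": 0.024,"wx": 0,"wy": 0,"wz": 0,"grip": -1},
    {"x": 0,"y": 0,"z": 0.024,"wx": 0,"wy": 0,"wz": 0,"grip": -1},
    {"x": 0,"y": 0,"z": 0.024,"wx": 0,"wy": 0,"wz": 0,"grip": -1},
    {"x": 0,"y": -0.02,"z": 0,"wx": 0,"wy": 0,"wz": 0,"grip": -1},
    {"x": 0,"y": -0.02,"z": 0,"wx": 0,"wy": 0,"wz": 0,"grip": -1},
    {"x": -0.013,"y": 0,"z": -0.006,"wx": 0,"wy": 0,"wz": 0,"grip": -1},
    {"x": -0.013,"y": 0,"z": -0.006,"wx": 0,"wy": 0,"wz": 0,"grip": -1},
    {"x": -0.013,"y": 0,"z": -0.005,"wx": 0,"wy": 0,"wz": 0,"grip": -1}
  ]
}}

```text
time: 6.9
tcp_pos: [0.58, -0.0442, 0.0909]
eef_rot: [[0.423, 0.002, 0.906], [-0.906, -0.0, 0.423], [0.001, -1.0, 0.001]]
contact_force: [0.5, 0.4, -0.3]
opening: -0.0001
```

```bash
python3 - <<'E'
from h import *
from bench import observe, grab_frame
for i in range(4):
    s=observe(); f=grab_frame("scene"); print(round(s["time"],3),s["tcp_pos"].round(4),s["contact_force"].round(1),angle(f))
cv2.imwrite(f"pics/f_scene.png",cv2.resize(f["color"][140:290,200:400,::-1],None,fx=3,fy=3))
E
```

```text
6.9 [ 0.58   -0.0442  0.0909] [ 0.5  0.4 -0.3] (np.float64(6.958818363724191), np.float64(0.8911879885329685))
6.95 [ 0.5777 -0.0424  0.0899] [ 0.   1.1 -0.9] (np.float64(15.032880967588596), np.float64(0.8529618612970166))
7.0 [ 0.5784 -0.0432  0.0897] [ 0.3 -0.2  0.1] (np.float64(23.085128819652482), np.float64(0.8404876538982278))
7.05 [ 0.5791 -0.0438  0.0898] [ 0.7 -0.7 -0.5] (np.float64(31.06216580079635), np.float64(0.8496394330889974))
```

Emit:
{"api": "apply_moves", "payload": {
  "plan": [
    {"x": 0,"y": 0.005,"z": 0,"wx": 0,"wy": 0,"wz": 0,"grip": -1},
    {"x": 0,"y": 0.005,"z": 0,"wx": 0,"wy": 0,"wz": 0,"grip": -1},
    {"x": 0,"y": 0.004,"z": 0,"wx": 0,"wy": 0,"wz": 0,"grip": -1},
    {"x": 0,"y": 0.003,"z": 0,"wx": 0,"wy": 0,"wz": 0,"grip": -1},
    {"x": 0,"y": 0.0013,"z": 0,"wx": 0,"wy": 0,"wz": 0,"grip": -1},
    {"x": 0,"y": 0,"z": 0,"wx": 0,"wy": 0,"wz": 0,"grip": -1}
  ]
}}

```text
time: 7.6
tcp_pos: [0.5793, -0.0445, 0.0707]
eef_rot: [[0.423, -0.001, 0.906], [-0.906, 0.0, 0.423], [-0.001, -1.0, -0.001]]
contact_force: [0.5, 1.2, -0.8]
opening: 0.0001
```

```bash
python3 - <<'E'
from h import *
from bench import observe, grab_frame
for i in range(5):
    s=observe(); f=grab_frame("scene"); print(round(s["time"],4),s["tcp_pos"].round(4),s["contact_force"].round(1),angle(f))
E
```

```text
7.6 [ 0.5793 -0.0445  0.0707] [ 0.5  1.2 -0.8] (np.float64(114.44500375294479), np.float64(0.7657333102459634))
7.65 [ 0.5796 -0.0445  0.0711] [0.2 0.6 0.2] (np.float64(121.56887497103992), np.float64(0.7616016188343238))
7.7 [ 0.5797 -0.0445  0.0714] [ 0.6  1.2 -0.1] (np.float64(128.46860619072407), np.float64(0.7304924068679728))
7.75 [ 0.5798 -0.0445  0.0716] [ 0.7 -0.1 -0.3] (np.float64(136.4954108679397), np.float64(0.7487504976156323))
7.8 [ 0.5799 -0.0445  0.0718] [ 0.1 -0.4 -0.3] (np.float64(143.544451318626), np.float64(0.8380544179505773))
```

```bash
cat > trk.py <<'E'
from h import *
from bench import observe, grab_frame
import sys,json
def track(th0,stop,T=[],A=[]):
    th=th0
    while th<stop and len(T)<400:
        t=observe()["time"]; f=grab_frame("scene"); a,c=angle(f)
        th=th+((a-th+180)%360-180)
        T.append(t);A.append(th)
    return T,A,f
E
python3 - <<'E'
from trk import *
T,A,f=track(150,580)
json.dump([T,A],open("tr.json","w"))
T=np.array(T);A=np.array(A)
for i in range(0,len(T),8): print(round(T[i],3),round(A[i],2))
print(T[-1],A[-1]); print(observe()["tcp_pos"])
E
```

```text
7.85 150.45
8.25 205.63
8.65 258.83
9.05 308.75
9.45 357.24
9.85 403.14
10.25 446.73
10.65 487.92
11.05 527.66
11.45 565.1
11.65 583.2928735792483
[ 0.57966395 -0.04441956  0.07151802]
```

```bash
cat >> trk.py <<'E'
from scipy.optimize import least_squares
def model(p,t):
    w0,a0,tau,d=p
    return a0+(w0+d*tau)*tau*(1-np.exp(-t/tau))-d*tau*t
def fit(T,A,t0):
    T=np.array(T)-t0;A=np.radians(A)
    s=least_squares(lambda p:np.append(model(p,T)-A,[(p[2]-8.5)/1.5*.003,(p[3]-.045)/.02*.003]),[1.5,A[0],8.5,.045],loss="soft_l1",f_scale=.01)
    return s.x,np.abs(model(s.x,T)-A).max()
E
python3 - <<'E'
from trk import *
T,A=json.load(open("tr.json"))
T=[6.9,6.95,7.0,7.05,7.6,7.65,7.7,7.75,7.8]+T
A=[6.96,15.03,23.09,31.06,114.45,121.57,128.47,136.5,143.54]+A
p,e=fit(T,A,T[-1]);print(p,e)
w0,a0,tau,d=p
tt=np.linspace(0,25,5001);th=model(p,tt);w=np.gradient(th,tt)
k=np.argmax(w<0);print("stop",tt[k]+T[-1],np.degrees(th[k]))
for X in (720,1080):
    i=np.argmax(np.degrees(th)>X);print(X,tt[i]+T[-1],w[i])
E
```

```text
[ 1.55284991 10.17854223 10.53691662  0.05539957] 0.012084715386981415
stop 25.325000000000003 1063.4116159759124
720 13.375 1.230199338552893
1080 11.65 1.5523430569619023
```

Emit:
{"api": "apply_moves", "payload": {
  "plan": [
    {"x": 0,"y": 0.0015,"z": 0,"wx": 0,"wy": 0,"wz": 0,"grip": -1},
    {"x": 0,"y": 0.0015,"z": 0,"wx": 0,"wy": 0,"wz": 0,"grip": -1}
  ]
}}

```text
time: 11.87
tcp_pos: [0.5798, -0.0444, 0.0685]
eef_rot: [[0.424, 0.0, 0.906], [-0.906, -0.0, 0.424], [0.0, -1.0, 0.0]]
contact_force: [-0.4, -0.6, -0.4]
opening: 0.0001
```

```bash
python3 - <<'E'
from trk import *
T,A=json.load(open("tr.json"))
n=len(T)
T,A,f=track(598,662,T,A)
json.dump([T,A],open("tr2.json","w"))
now=observe()["time"]
p,e=fit(T,A,now);print(p,e)
p2,e2=fit(T[n-10:],A[n-10:],now);print(p2,e2,len(T)-n)
for q in (p,p2):
    tt=np.linspace(-.5,2,5001);th=np.degrees(model(q,tt)); 
    print("now",now,[ (X,round(np.interp(X,th,tt),4)) for X in (718,718.5,719,720)], np.degrees(model(q,0)))
print(observe()["tcp_pos"],A[-3:],T[-3:])
E
```

```text
[ 1.35987497 11.66170671 10.66896247  0.05612989] 0.012227544197184415
[ 1.35625779 11.66186691  8.9682937   0.04095766] 0.007360960116670867 16
now 12.6667 [(718, np.float64(0.6692)), (718.5, np.float64(0.6762)), (719, np.float64(0.6833)), (720, np.float64(0.6974))] 668.1665766516484
now 12.6667 [(718, np.float64(0.6724)), (718.5, np.float64(0.6795)), (719, np.float64(0.6866)), (720, np.float64(0.7008))] 668.1757549473659
[ 0.57969615 -0.04442042  0.06856293] [np.float64(656.502871412822), np.float64(660.3541039605866), np.float64(664.290839119625)] [12.5167, 12.5667, 12.6167]
```

```bash
python3 - <<'E'
from trk import *
T,A=json.load(open("tr2.json"))
for i in range(4):
    t=observe()["time"]; f=grab_frame("scene"); a,c=angle(f); T.append(t);A.append(720+a)
json.dump([T,A],open("tr3.json","w"))
now=observe()["time"]
for n in (150,24):
    q,e=fit(T[-n:],A[-n:],now);print(q,e)
    tt=np.linspace(-.5,2,5001);th=np.degrees(model(q,tt)); 
    print("now",now,[ (X,round(np.interp(X,th,tt),4)) for X in (718,718.5,719,720)], np.degrees(model(q,0)))
print(observe()["tcp_pos"],A[-3:])
E
```

```text
[ 1.32605994 11.93204065 10.32822523  0.05007744] 0.012468601509034727
now 12.8667 [(718, np.float64(0.4665)), (718.5, np.float64(0.4735)), (719, np.float64(0.4805)), (720, np.float64(0.4946))] 683.6555703615786
[ 1.32537274 11.93287712  9.09966784  0.03699262] 0.007842530398106007
now 12.8667 [(718, np.float64(0.4664)), (718.5, np.float64(0.4734)), (719, np.float64(0.4804)), (720, np.float64(0.4945))] 683.7034961465808
[ 0.57968537 -0.04442827  0.06854258] [np.float64(672.1217437653379), np.float64(676.1607419723579), np.float64(680.2785860174163)]
```

Emit:
{"api": "apply_moves", "payload": {
  "plan": [
    {"x": 0,"y": 0,"z": 0,"wx": 0,"wy": 0,"wz": 0,"grip": -1},
    {"x": 0,"y": 0,"z": 0,"wx": 0,"wy": 0,"wz": 0,"grip": -1},
    {"x": 0,"y": 0,"z": 0,"wx": 0,"wy": 0,"wz": 0,"grip": -1},
    {"x": 0,"y": 0,"z": 0,"wx": 0,"wy": 0,"wz": 0,"grip": -1},
    {"x": 0,"y": 0,"z": 0,"wx": 0,"wy": 0,"wz": 0,"grip": -1},
    {"x": 0,"y": 0.006,"z": 0,"wx": 0,"wy": 0,"wz": 0,"grip": -1},
    {"x": 0,"y": 0,"z": 0,"wx": 0,"wy": 0,"wz": 0,"grip": -1},
    {"x": 0,"y": 0,"z": 0,"wx": 0,"wy": 0,"wz": 0,"grip": -1},
    {"x": 0,"y": 0,"z": 0,"wx": 0,"wy": 0,"wz": 0,"grip": -1}
  ]
}}

```text
time: 13.62
tcp_pos: [0.5819, -0.0444, 0.065]
eef_rot: [[0.423, 0.005, 0.906], [-0.906, -0.0, 0.423], [0.002, -1.0, 0.004]]
contact_force: [-0.8, 1.1, 8.6]
opening: 0.0
```

```bash
python3 - <<'E'
from trk import *
for i in range(4):
    s=observe(); f=grab_frame("scene"); print(round(s["time"],4),s["tcp_pos"].round(4),s["contact_force"].round(1),angle(f))
cv2.imwrite("pics/g_scz.png",cv2.resize(f["color"][140:290,200:400,::-1],None,fx=4,fy=4,interpolation=cv2.INTER_CUBIC))
f=grab_frame("top");cv2.imwrite("pics/g_top.png",rect(f,C[0],C[1],.25,.06))
pickle.dump(f,open("g_top.pkl","wb"))
E
```

```text
13.6167 [ 0.5819 -0.0444  0.065 ] [-0.8  1.1  8.6] (np.float64(0.8774731695952198), np.float64(0.8098178426994903))
13.6667 [ 0.5818 -0.0444  0.065 ] [-0.8  1.6  9.1] (np.float64(0.8730339938535963), np.float64(0.8097509693700821))
13.7167 [ 0.5818 -0.0444  0.065 ] [-0.2  1.8  9.4] (np.float64(0.8801346598256146), np.float64(0.8099687402937976))
13.7667 [ 0.5818 -0.0444  0.065 ] [-0.1  1.1  9.3] (np.float64(0.866928660072972), np.float64(0.8105089651853925))
```

View pics/g_top.png

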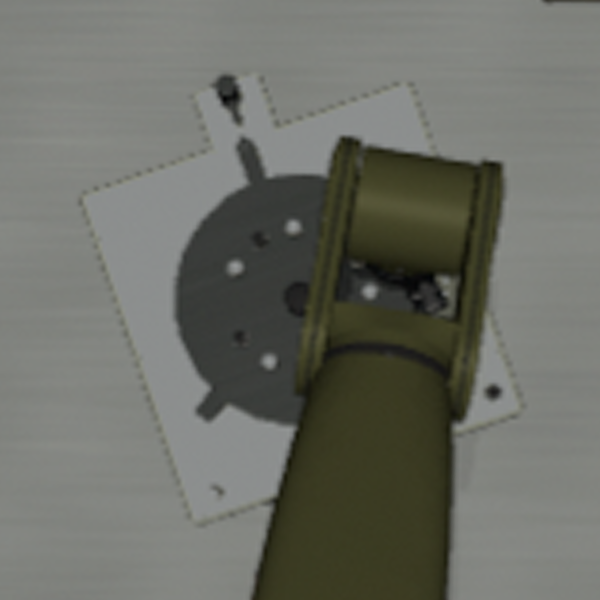

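View pics/g_scz.png

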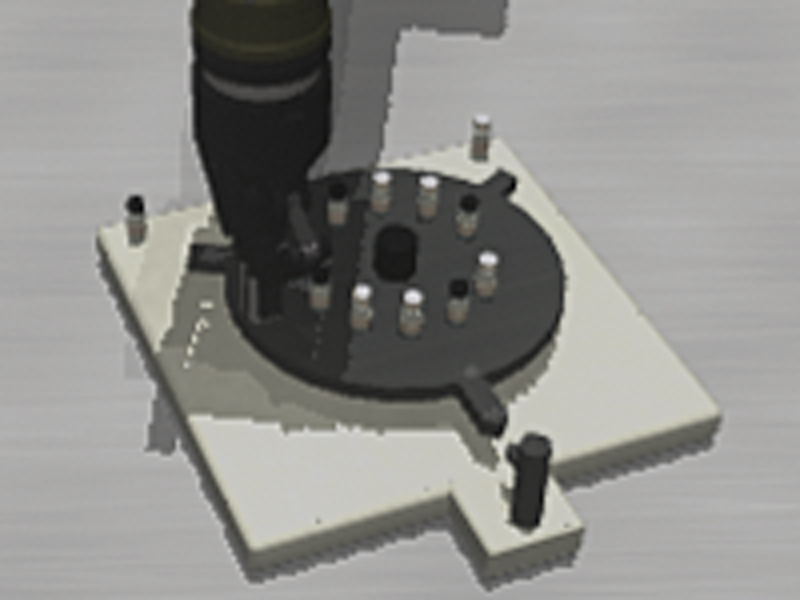

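Emit:
{"api": "apply_moves", "payload": {
  "plan": [
    {"x": 0,"y": -0.0002,"z": 0,"wx": 0,"wy": 0,"wz": 0,"grip": -1},
    {"x": 0,"y": -0.0002,"z": 0,"wx": 0,"wy": 0,"wz": 0,"grip": -1},
    {"x": 0,"y": -0.0002,"z": 0,"wx": 0,"wy": 0,"wz": 0,"grip": -1},
    {"x": 0,"y": -0.0002,"z": 0,"wx": 0,"wy": 0,"wz": 0,"grip": -1},
    {"x": 0,"y": -0.0002,"z": 0,"wx": 0,"wy": 0,"wz": 0,"grip": -1},
    {"x": 0,"y": -0.0002,"z": 0,"wx": 0,"wy": 0,"wz": 0,"grip": -1},
    {"x": 0,"y": -0.0002,"z": 0,"wx": 0,"wy": 0,"wz": 0,"grip": -1},
    {"x": 0,"y": -0.0002,"z": 0,"wx": 0,"wy": 0,"wz": 0,"grip": -1}
  ]
}}

```text
time: 14.53
tcp_pos: [0.5807, -0.0448, 0.0651]
eef_rot: [[0.424, 0.002, 0.906], [-0.906, -0.001, 0.424], [0.002, -1.0, 0.002]]
contact_force: [1.0, -0.9, 4.4]
opening: -0.0002
```

```bash
python3 - <<'E'
from trk import *
for i in range(3):
    s=observe(); f=grab_frame("scene"); print(round(s["time"],4),s["tcp_pos"].round(4),s["contact_force"].round(1),angle(f))
E
```

```text
14.5333 [ 0.5807 -0.0448  0.0651] [ 1.  -0.9  4.4] (np.float64(0.07465766494672721), np.float64(0.8147005914306156))
14.5833 [ 0.5806 -0.0449  0.065 ] [ 0.7 -1.2  5.9] (np.float64(0.022983097969074606), np.float64(0.8151088157721254))
14.6333 [ 0.5806 -0.0449  0.065 ] [ 0.  -0.6  5.8] (np.float64(0.021038487179453114), np.float64(0.8149648392111596))
```

Emit:
{"api": "apply_moves", "payload": {
  "plan": [
    {"x": 0,"y": -0.0001,"z": 0,"wx": 0,"wy": 0,"wz": 0,"grip": -1},
    {"x": 0,"y": -0.0001,"z": 0,"wx": 0,"wy": 0,"wz": 0,"grip": -1},
    {"x": 0,"y": -0.0001,"z": 0,"wx": 0,"wy": 0,"wz": 0,"grip": -1},
    {"x": 0,"y": -0.0001,"z": 0,"wx": 0,"wy": 0,"wz": 0,"grip": -1},
    {"x": 0,"y": -0.0001,"z": 0,"wx": 0,"wy": 0,"wz": 0,"grip": -1},
    {"x": 0,"y": -0.0001,"z": 0,"wx": 0,"wy": 0,"wz": 0,"grip": -1},
    {"x": 0,"y": -0.0001,"z": 0,"wx": 0,"wy": 0,"wz": 0,"grip": -1},
    {"x": 0,"y": 0,"z": 0,"wx": 0,"wy": 0,"wz": 0,"grip": -1}
  ]
}}

```text
time: 15.35
tcp_pos: [0.58, -0.0448, 0.065]
eef_rot: [[0.424, 0.001, 0.906], [-0.906, -0.001, 0.424], [0.001, -1.0, 0.0]]
contact_force: [1.5, -5.6, 6.2]
opening: 0.0001
```

```bash
python3 - <<'E'
from trk import *
for i in range(3):
    s=observe(); f=grab_frame("scene"); print(round(s["time"],4),s["tcp_pos"].round(4),s["contact_force"].round(1),angle(f))
E
```

```text
15.35 [ 0.58   -0.0448  0.065 ] [ 1.5 -5.6  6.2] (np.float64(-0.3081837452137961), np.float64(0.8166490284745822))
15.4 [ 0.58   -0.0448  0.065 ] [ 1.8 -3.9  6.2] (np.float64(-0.3065983570684807), np.float64(0.8154907333568897))
15.45 [ 0.58   -0.0448  0.0651] [ 1.6 -4.4  4.2] (np.float64(-0.30911245818307975), np.float64(0.8160044262773254))
```

Emit:
{"api": "apply_moves", "payload": {
  "plan": [
    {"x": 0,"y": -0.0001,"z": 0,"wx": 0,"wy": 0,"wz": 0,"grip": -1},
    {"x": 0,"y": -0.0001,"z": 0,"wx": 0,"wy": 0,"wz": 0,"grip": -1},
    {"x": 0,"y": -0.0001,"z": 0,"wx": 0,"wy": 0,"wz": 0,"grip": -1},
    {"x": 0,"y": -0.0001,"z": 0,"wx": 0,"wy": 0,"wz": 0,"grip": -1},
    {"x": 0,"y": -0.0001,"z": 0,"wx": 0,"wy": 0,"wz": 0,"grip": -1},
    {"x": 0,"y": -0.0001,"z": 0,"wx": 0,"wy": 0,"wz": 0,"grip": -1},
    {"x": 0,"y": -0.0001,"z": 0,"wx": 0,"wy": 0,"wz": 0,"grip": -1},
    {"x": 0,"y": 0,"z": 0,"wx": 0,"wy": 0,"wz": 0,"grip": -1}
  ]
}}

```text
time: 16.17
tcp_pos: [0.5792, -0.0441, 0.0651]
eef_rot: [[0.424, -0.001, 0.906], [-0.906, 0.001, 0.424], [-0.001, -1.0, -0.001]]
contact_force: [0.8, -1.7, 2.4]
opening: -0.0
```

```bash
python3 - <<'E'
from trk import *
for i in range(3):
    s=observe(); f=grab_frame("scene"); print(round(s["time"],4),s["tcp_pos"].round(4),s["contact_force"].round(1),angle(f))
E
```

```text
16.1667 [ 0.5792 -0.0441  0.0651] [ 0.8 -1.7  2.4] (np.float64(-0.6980020600781245), np.float64(0.8099432444042394))
16.2167 [ 0.5792 -0.0442  0.0651] [-0.3 -1.7  3.6] (np.float64(-0.6795274327102732), np.float64(0.8116741773303947))
16.2667 [ 0.5792 -0.0442  0.0651] [ 0.3 -1.6  2.2] (np.float64(-0.6696858373211114), np.float64(0.8108402842247255))
```

Emit:
{"api": "apply_moves", "payload": {
  "plan": [
    {"x": 0,"y": -0.0001,"z": 0,"wx": 0,"wy": 0,"wz": 0,"grip": -1},
    {"x": 0,"y": -0.0001,"z": 0,"wx": 0,"wy": 0,"wz": 0,"grip": -1},
    {"x": 0,"y": -0.0001,"z": 0,"wx": 0,"wy": 0,"wz": 0,"grip": -1},
    {"x": 0,"y": -0.0001,"z": 0,"wx": 0,"wy": 0,"wz": 0,"grip": -1},
    {"x": 0,"y": -0.0001,"z": 0,"wx": 0,"wy": 0,"wz": 0,"grip": -1},
    {"x": 0,"y": -0.0001,"z": 0,"wx": 0,"wy": 0,"wz": 0,"grip": -1},
    {"x": 0,"y": -0.0001,"z": 0,"wx": 0,"wy": 0,"wz": 0,"grip": -1},
    {"x": 0,"y": -0.0001,"z": 0,"wx": 0,"wy": 0,"wz": 0,"grip": -1}
  ]
}}

```text
time: 16.98
tcp_pos: [0.5795, -0.0443, 0.0662]
eef_rot: [[0.423, -0.0, 0.906], [-0.906, 0.0, 0.423], [-0.0, -1.0, -0.0]]
contact_force: [1.2, 0.6, -0.2]
opening: -0.0001
```

```bash
python3 - <<'E'
from trk import *
for i in range(4):
    s=observe(); f=grab_frame("scene"); print(round(s["time"],4),s["tcp_pos"].round(4),s["contact_force"].round(1),angle(f))
E
```

```text
16.9833 [ 0.5795 -0.0443  0.0662] [ 1.2  0.6 -0.2] (np.float64(-0.7855844585551495), np.float64(0.811571504063491))
17.0333 [ 0.5796 -0.0444  0.0663] [-0.2  0.5 -0.1] (np.float64(-0.7947392450826101), np.float64(0.8115058385412511))
17.0833 [ 0.5797 -0.0444  0.0663] [ 0.7  0.1 -0.7] (np.float64(-0.7907615592314414), np.float64(0.8104829993162012))
17.1333 [ 0.5797 -0.0444  0.0663] [-0.2  0.2 -0.1] (np.float64(-0.7930909893365197), np.float64(0.8102363437626638))
```

Released, at rest at −0.8° (about 2 mm). Now I lift clear vertically.

Emit:
{"api": "apply_moves", "payload": {
  "plan": [
    {"x": 0,"y": -0.003,"z": 0,"wx": 0,"wy": 0,"wz": 0,"grip": -1},
    {"x": 0,"y": -0.008,"z": 0,"wx": 0,"wy": 0,"wz": 0,"grip": -1},
    {"x": 0,"y": -0.015,"z": 0,"wx": 0,"wy": 0,"wz": 0,"grip": -1},
    {"x": 0,"y": -0.02,"z": 0,"wx": 0,"wy": 0,"wz": 0,"grip": -1},
    {"x": 0,"y": -0.02,"z": 0,"wx": 0,"wy": 0,"wz": 0,"grip": -1},
    {"x": 0,"y": -0.01,"z": 0,"wx": 0,"wy": 0,"wz": 0,"grip": -1},
    {"x": 0,"y": 0,"z": 0,"wx": 0,"wy": 0,"wz": 0,"grip": -1},
    {"x": 0,"y": 0,"z": 0,"wx": 0,"wy": 0,"wz": 0,"grip": -1},
    {"x": 0,"y": 0,"z": 0,"wx": 0,"wy": 0,"wz": 0,"grip": -1}
  ]
}}

```text
time: 17.93
tcp_pos: [0.5789, -0.0443, 0.1412]
eef_rot: [[0.423, -0.002, 0.906], [-0.906, 0.0, 0.423], [-0.001, -1.0, -0.001]]
contact_force: [0.1, -0.5, 0.2]
opening: 0.0005
```

```bash
python3 - <<'E'
from trk import *
for i in range(6):
    s=observe(); f=grab_frame("scene"); print(round(s["time"],4),s["tcp_pos"].round(4),s["contact_force"].round(1),angle(f))
cv2.imwrite("pics/h_scene.png",f["color"][:,:,::-1])
g=grab_frame("top");im=rect(g,C[0],C[1],.25,.06);cv2.imwrite("pics/h_top.png",im)
# tongue angle from top
for nm,ff in (("now",g),("a",pickle.load(open("a_top.pkl","rb")))):
  for r in (.116,.122,.13,.136):
    a=np.arange(-80,45,.25);p=polar(ff,C,[r],np.radians(a),.065)[0]
    sel=(a>5) if nm=="now" else (a<-50)
    d=a[sel][p[sel]<100];print(nm,r,d.min() if len(d) else None,d.max() if len(d) else None)
E
```

```text
17.9333 [ 0.5789 -0.0443  0.1412] [ 0.1 -0.5  0.2] (np.float64(-1.0058601757176007), np.float64(0.8953924643764333))
17.9833 [ 0.5787 -0.0443  0.1407] [-0.9  0.2  0.3] (np.float64(-1.0135528203579156), np.float64(0.895370365981852))
18.0333 [ 0.5786 -0.0443  0.1406] [-0.2  0.6 -0.2] (np.float64(-1.016379173561205), np.float64(0.8952170629050965))
18.0833 [ 0.5787 -0.0443  0.1407] [-0.5  0.8  0. ] (np.float64(-1.0138246864547114), np.float64(0.8953068503618054))
18.1333 [ 0.5789 -0.0443  0.1409] [-0.1  0.8 -0.3] (np.float64(-1.0139023652988612), np.float64(0.8954142115397424))
18.1833 [ 0.5791 -0.0443  0.1411] [-0.3 -0.2 -0.1] (np.float64(-1.0144674749528235), np.float64(0.8954932983933848))
now 0.116 13.75 21.75
now 0.122 14.25 21.75
now 0.13 14.75 21.25
now 0.136 15.0 21.0
a 0.116 -69.5 -61.25
a 0.122 -69.5 -61.25
a 0.13 -69.0 -61.75
a 0.136 -68.25 -62.0
```

View pics/h_top.png

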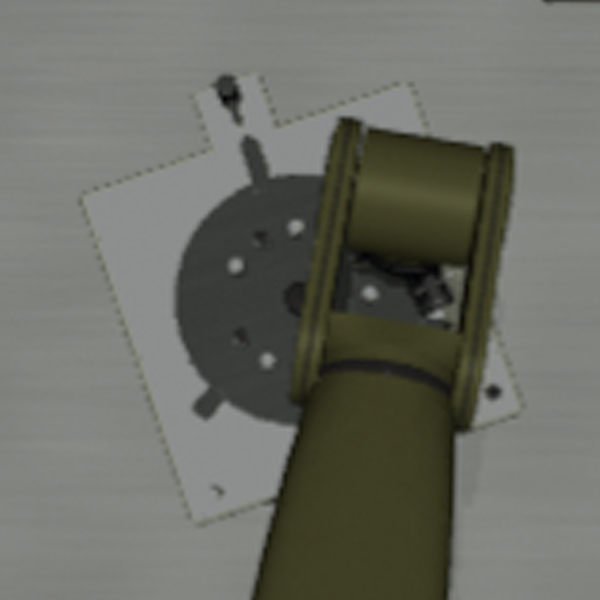

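View pics/h_scene.png

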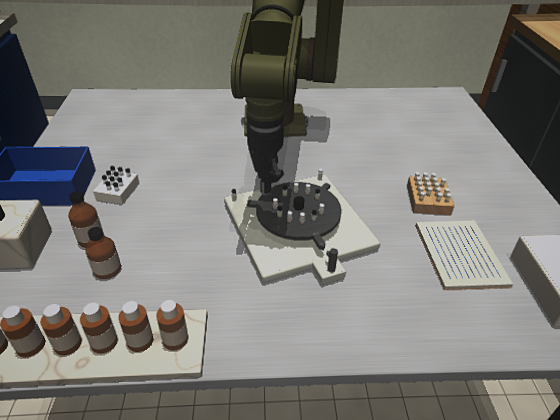

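```bash
python3 - <<'E'
from bench import ticket
print(ticket.hand_in())
E
```

```text
the job is handed in; nothing more can be done
None
```

I flicked the carousel at the tongue with the closed fingertips. It left at about 2.8 rad/s anticlockwise and swept past the pointer on its own. The fingers stayed off it for about two laps.

As the tongue came up to the pointer again at about 1.2 rad/s, I braked the disc by pressing a fingertip on its bare top (about 9 N). It stopped about 0.9° past the pointer. I held the finger on for a moment, eased the load off slowly and lifted clear to about 0.14 m.

**Last checks before handing in (t ≈ 18 s):**
- **Alignment:** the scene camera put the tongue 1.0° short of the pointer and the top camera about 1.15° short. Both mean a tip offset of about 3 mm, against the 12 mm allowed.
- **At rest:** the tongue's angle held within 0.01° over the last six frames.
- **Contact:** the force reading was only sensor noise, so the fingers were off.
- **Bystanders:** nothing else on the bench looked moved in the last pictures, though I did not measure each item's position.

**Noted along the way:**
- A test press before the flick, to find the disc's height, left it drifting slowly clockwise by about 10°. That was harmless.
- The two cameras disagree by about 2.6 mm on the carousel's centre. I tracked angles relative to each camera's own centre, so this did not affect the alignment.
- Easing the finger off and lifting away let the disc settle back about 1.9° in all, from 0.9° past the pointer to 1.0° short of it.

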